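Put the dried hand grater away in the drawer

TASK

The hand grater is dry: lift it (the longer of the two flat hand tools) up out of the wire drying rack, lay it flat on the clear worktop and let go of it, since standing on edge as it is now it is too tall for the drawer. Pull the drawer out, take the grater up again (only its handle leaves room for fingers in the lane), lower it flat into the wide empty lane without dropping it, and push the drawer fully shut. Leave the shorter slicer standing in the rack and everything else where it is.

Things in the scene. Friction and masses are not known exactly. Their poses are not given: they have to be found in the camera images.
- grater: Flat hand grater, 170 x 60 x 10 mm, 0.09-0.18 kg: black-framed steel head 104 x 60 mm with teeth, and a flat black handle 66 long, 24 wide. Stands on a long edge of its head in the rack. Origin: middle of the head's lower long edge. x: thickness (10 mm, the flat faces' normal); y: length, handle toward -y (head y -52..52, handle to -118 mm); z: across the 60 mm width, up in the rack.
- grater_mid (a point): Middle of the grater's whole 170 mm length, width and thickness: at (0, -33, 30) mm in the grater's frame. 5 mm above whatever the grater lies flat on. Let go of while it leans 20 degrees or more on its lower long edge, the grater tips over flat by itself.
- grater_grip (a point): Middle of the grater's handle, (0, -84, 30) mm in the grater's frame; the handle is 24 mm wide along the grater's z and 10 mm thick along its x. The grater balances about 60 mm from here, inside the head.
- slicer: The shorter flat hand tool, 120 x 48 x 10 mm, same make, one slanting blade instead of teeth. Stands in the other outer slot of the rack; stays there. Origin and axes as the grater's.
- rack: Fixed wire drying rack on a white drip tray 160 (x) x 124 (y) mm. Origin: centre of the underside; z up. Slots along its y at x = -40, 0, 40 mm, 13 wide, between wire loops at y = -34 and 34, 54 high; tools stand 14 mm above the worktop. Grater and slicer are in the outer slots, in either order; the middle one is empty. The worktop toward the robot (x under 0.47, y 0.05 to 0.33) is clear.
- drawer_unit: Low steel drawer unit, fixed, 196 wide, 250 deep, 74 mm high. Origin: under the middle of its front edge; its x points away from the robot into the unit, z up. The drawer slides out along its -x. A kitchen timer and a jar stand on it, 150 mm or more behind the front.
- drawer (a joint): How far the drawer is out, in m: 0 shut, 0.200 at its stop; starts 0 to 0.03. Sliding friction 1.5 N, light damping; stays where it is left. Fully out, the opening between unit and drawer front is 200 mm long. In its two narrow lanes lie a teaspoon and a thermometer (fixed). Room above the drawer floor when shut: 54 mm.
- drawer_handle (a point): Middle of the drawer's bar handle: a level bar 9 mm thick, 82 mm long along y, 46 mm above the worktop, 34 mm in front of the drawer front (gap behind the bar 29 mm). The front is 6 mm thick, 57 mm high, its top edge 68 mm above the worktop. Site axes as the drawer unit's. Moves with the drawer.
- lane (a point): On the floor of the wide lane (the left one, +y), midway along the 200 mm opening of the fully pulled-out drawer; 15 mm above the worktop; axes as the drawer unit's. The lane is 78 mm wide (y) and 233 mm long, from 100 mm in front of this point (-x) to 133 mm behind. Divider 27 mm, outer wall 37 mm higher than its floor. Moves with the drawer.
- scoop: Steel flour scoop, 232 x 56 x 57 mm, lying left of the rack. Origin: under its middle. Bystander.
- spice_jar: Small glass spice jar with dark lid, 44 mm across, 96 mm high, standing behind the rack. Origin: centre of its underside. Bystander.
- tin: Low round food tin, 86 mm across, 40 mm high, standing left of and behind the rack. Origin: centre of its underside. Bystander.
- mug: White mug, 84 x 122 x 93 mm, right of the drawer unit. Origin: centre of its underside. Bystander.
- tape: Roll of masking tape lying flat, 104 mm across, 25 mm high, on the right. Origin: centre of its underside. Bystander.
- marker: Black and white marker pen, 135 x 17 x 16 mm, lying at the right front. Origin: under its middle. Bystander.

How it is judged:
By the outcome, as a careful person would: the job done as asked, in the order asked, and still so for the second after the job is handed in, with the robot touching nothing.
It also fails if it takes over 72 s, if anything falls off the work surface, if the arm or the gripper's body presses on something with over 40 N, if the wrist force passes 120 N, or if a joint passes its speed limit or range.

ROBOT

A 6-joint arm with a two-finger parallel gripper is mounted at the origin on a cart in front of the work surface, level with it; the furniture and walls round the work are solid. World frame = base frame: x ahead of the robot, y to its left, z up, the work surface at z = 0. Lengths are in mm, angles in degrees, forces in N, time in s.
With the tool pointing down it reaches from about 350 to 850 mm from the base axis. Payload 8.1 kg.
Tool frame: the origin (TCP) lies at the very end of the fingers, on their centre line; the grasp point (between the pads) lies 19 mm behind it (r.grasp_offset is the distance from the TCP to the grasp point, in mm); z points along the fingers, y is the line along which they close (so a half turn about z gives the same grasp; the last joint's range is limited). The gripper opens to 85 mm and grips with 20 to 120 N. Pads are 22 mm wide; open, the fingers measure 114 mm over their backs; the gripper's body (76 mm by 85 mm) begins 54 mm behind the grasp point. The pads swing forward as they close: fully open they stand 13 mm farther back than shut.
Start: joints at [-74.966, 7.471, 85.268, -0, 87.261, -4.893], TCP at [204.518, -564.072, 231.292] pointing down, gripper open.
Joint ranges: [-169.43, 169.43], [-51.17, 129.36], [1.28, 143.12], [-76.62, 256.62], [0, 156.53], [-152.29, 152.29]. Speed limits (degrees/s): [136.94, 136.94, 159.86, 180, 180, 180].

INTERFACE

Orientations are given as [roll, pitch, yaw] about the fixed x, y, z axes, in that order (R = Rz(yaw) Ry(pitch) Rx(roll)).
In Python, from bench import r gives the robot as it stands.
- The arm moves only by the tool carry_out, never from a script. Its argument "commands" is a list of rows, each an object with "jaw": the finger opening in m, from 0 to 0.0854; "translation": the shift along the tool's x, y, z in m, a list of three; "spin": the turn about the tool's z in rad. A call has exactly 8 rows; each row shifts and turns the commanded pose from where the row before left it, along the tool's axes as they then stand; what a row does not reach is not made up. A row lasts 1/12 s, in which the tool goes at most 41.7 mm and 7.16 degrees, less where a joint would pass 70% of its speed; a pose out of reach is approached as far as the arm can. A call is refused whole if a number of a shift passes 0.0417 or a number of a turn 0.125, either way. A call with a gripper value outside its range is refused whole. The fingers move at their own pace and stop on an object; "squeeze" is the grip in N (left out, the last holds). Time passes only in rows, so rows that do not move let the fingers close, or fill a call up. It gives the time, the measured TCP pose, the force, the opening and the grip force at its end, in the units of the state.
- r.sense(): the state, without advancing time (a new reading comes with each control period).
- r.snapshot(name): name is "scene" or "side" or "wrist"; returns a dict with "pixels" (400x640x3 uint8, blue, green, red), "K" (3x3 intrinsics, pixels), "extrinsics" (4x4, takes a point from camera to world coordinates). Camera axes: x right, y down, z forward; pixel columns grow to the right and rows downward; lengths in mm; the calibration is good to about 2 mm. A picture is of the moment at which its call begins. There is no depth.
- r.hand_in(): hands the job in; it is judged then, once.
Trained networks look in a picture, given as the dict that the camera call returned (one of the last four; its "shot" number tells which), for a name from the list of things; names that differ only in an ending like _2 or _b are one class to them, and where a whole thing is asked for, a point or a joint stands for the part that bears it (a point fixed in the world has none). Each returns a list of dicts, best first, with "score" (0 to 1); they miss things now and then, are a little off and sometimes report something else, mostly with a low value. They report only what shows in the picture. A call takes as long as a camera call.
- r.spot_in(picture, target): "xy" ([column, row] in pixels, amid what is visible of it).
- r.regions_of(picture, target): "pixels" (400x640 bool, what is visible of it) and "xy" ([column, row] in pixels, amid what is visible of it).
- r.landmark_of(picture, target): "xy" ([column, row] in pixels: a listed point, or the origin of a listed thing).
The state is a dict: "time": time; "joint_pos": joint angles; "qd": joint speeds; "joint_efforts": joint torques, N m; "tool_pos": TCP position; "tcp_rot": TCP orientation; "ft_force": force on the tool from outside, world axes, zero at the start; "wrist_torque": the same for the moment, N m; "finger_gap": finger opening in mm; "grip_force": force on a finger pad.
Only numpy, scipy, OpenCV 4.12 (cv2) and the standard library are available. Lean on these libraries where they do the work, as an engineer would, in place of code of your own. Each camera call takes 0.05 s, during which the arm holds its last target. There are 200 camera calls.

## Working session

There is one attempt and no reset: what is moved stays moved. The work goes in short steps, Python scripts to look and compute and a tool call to move; the robot and the scene stay as the last step left them, time stands still between calls to the robot, and variables do not carry over. Pictures are saved under pics/ and viewed, at most 10 in all, crops included, and the job is handed in when it is done.

Besides the shell and the picture viewer there is one more tool, called after ">>>" as name(argument=value, ...) on one line, values as JSON. carry_out: Moves the arm, as the interface text tells. Its arguments: {"type":"object","properties":{"commands":{"type":"array","items":{"type":"object","properties":{"jaw":{"type":"number"},"translation":{"type":"array","items":{"type":"number"}},"spin":{"type":"number"}}}},"squeeze":{"type":"number"}},"required":["commands"]}

```bash
ls; mkdir -p pics
cat > h.py <<'E'
import numpy as np, cv2
from bench import r
def ray(s,xy):
    K,E=np.array(s["K"]),np.array(s["extrinsics"])
    d=E[:3,:3]@np.linalg.inv(K)@[xy[0],xy[1],1]
    return E[:3,3],d/np.linalg.norm(d)
def tri(obs):
    A=np.zeros((3,3));b=np.zeros(3);P=[]
    for s,xy in obs:
        o,d=ray(s,xy);M=np.eye(3)-np.outer(d,d);A+=M;b+=M@o;P.append((o,M))
    p=np.linalg.solve(A,b);return p,[float(np.linalg.norm(M@(p-o))) for o,M in P]
def onz(s,xy,z):
    o,d=ray(s,xy);return o+d*(z-o[2])/d[2]
def proj(s,p):
    E=np.linalg.inv(np.array(s["extrinsics"]));q=np.array(s["K"])@(E[:3,:3]@np.array(p,float)+E[:3,3]);return q[:2]/q[2]
E
python3 - <<'E'
from h import *
np.set_printoptions(precision=1,suppress=True)
st=r.sense();print(st,r.grasp_offset)
a=r.snapshot("scene");b=r.snapshot("side")
for n,s in(("scene",a),("side",b)):
    cv2.imwrite(f"pics/{n}1.png",s["pixels"]);print(n,np.array(s["extrinsics"])[:3])
for t in["grater","grater_mid","grater_grip","slicer","rack","drawer_unit","drawer_handle","lane","scoop","spice_jar","tin"]:
    A=r.landmark_of(a,t)[:2];B=r.landmark_of(b,t)[:2]
    print(t,[(x["xy"],round(x["score"],2)) for x in A],[(x["xy"],round(x["score"],2)) for x in B])
    if A and B: print("   ",*tri([(a,A[0]["xy"]),(b,B[0]["xy"])]))
E
```

```text
pics
{'time': 0.0, 'joint_pos': array([-75. ,   7.5,  85.3,   0. ,  87.3,  -4.9]), 'qd': array([ 0.1, -0.1, -0.1,  0. , -0. , -0. ]), 'joint_efforts': array([ -0. , -56.9, -50.1,  -0. ,   0. ,  -0. ]), 'tool_pos': array([ 204.4, -563.5,  230.2]), 'tcp_rot': array([-179.9,   -0. ,   19.9]), 'ft_force': array([-0. , -0.3,  0.3]), 'wrist_torque': array([ 0., -0., -0.]), 'grip_force': 0.0, 'finger_gap': 85.58652899572839} 18.700000000000003
scene [[  -0.7   -0.3    0.7 -369.7]
 [  -0.7    0.3   -0.6  837.5]
 [  -0.    -0.9   -0.4  628.2]]
side [[ -0.9  -0.2   0.3 325.5]
 [ -0.4   0.6  -0.7 759.2]
 [  0.   -0.8  -0.7 764. ]]
grater [([280.1, 228.9], 0.76)] [([309.7, 258.8], 0.81)]
    [561.2 194.3   9.3] [6.842990024544686, 6.842990024544865]
grater_mid [([292.1, 213.0], 0.78)] [([313.0, 260.4], 0.5)]
    [535.  191.4  54.2] [25.17921914124084, 25.179219141240836]
grater_grip [([305.2, 210.2], 0.8), ([269.6, 206.5], 0.61)] [([324.5, 227.3], 0.56)]
    [554.1  94.2  42.2] [0.5094361288090618, 0.5094361288091547]
slicer [([273.2, 221.4], 0.53), ([270.8, 203.6], 0.44)] [([287.2, 252.6], 0.62
[... 225 characters left out ...]
9089586330246, 2.1729089586329526]
drawer_unit [([326.2, 193.8], 0.73)] [([314.2, 185.3], 0.64)]
    [ 662.2 -104.6    8.2] [0.501776488485708, 0.5017764884857971]
drawer_handle [([337.0, 190.4], 0.58)] [([333.1, 179.0], 0.89)]
    [ 601.6 -109.8   43.6] [4.474663334425641, 4.474663334425663]
lane [([303.6, 187.3], 0.89), ([269.8, 218.9], 0.49)] []
scoop [] [([301.8, 357.4], 0.63)]
spice_jar [([270.3, 203.2], 0.63), ([408.3, 188.0], 0.45)] [([389.8, 149.4], 0.72), ([257.5, 219.4], 0.66)]
    [379.5 295.2 321.4] [119.78973319706466, 119.78973319706479]
tin [([302.4, 209.2], 0.72)] [([386.9, 145.7], 0.68), ([227.7, 316.4], 0.64)]
    [402.7 175.8 253.2] [118.10670395436725, 118.10670395436725]
```

Run:
```python
import cv2
a=cv2.imread("pics/scene1.png")[140:300,180:440];b=cv2.imread("pics/side1.png")[100:380,160:460]
cv2.imwrite("pics/a.png",cv2.resize(a,None,fx=3,fy=3,interpolation=2)); cv2.imwrite("pics/b.png",cv2.resize(b,None,fx=2,fy=2,interpolation=2))
```

```text
(no output)
```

View pics/a.png

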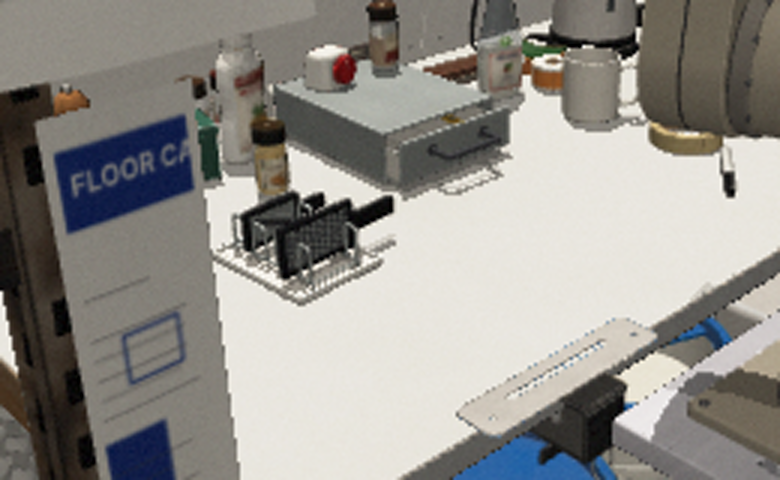

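View pics/b.png

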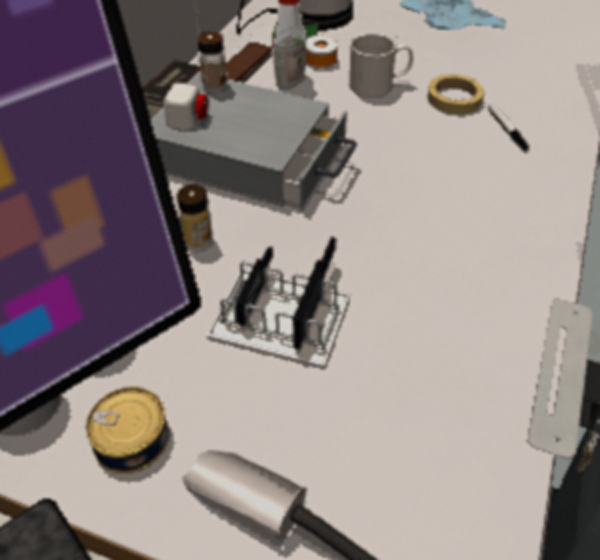

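The views show the grater in the rack slot nearest the robot (scene px ~(286,219)), with its handle toward the drawer. The slicer is in the far slot. The drawer is slightly open, with its handle at scene px ~(336,188). I'm moving the wrist camera over the rack.

>>> carry_out(commands=[{"jaw": 0.085,"translation": [0.035,0,-0.01],"spin": -0.125},{"jaw": 0.085,"translation": [0.035,0,-0.01],"spin": -0.125},{"jaw": 0.085,"translation": [0.035,0,-0.01],"spin": -0.125},{"jaw": 0.085,"translation": [0.035,0,-0.01],"spin": -0.125},{"jaw": 0.085,"translation": [0.035,0,-0.01],"spin": -0.125},{"jaw": 0.085,"translation": [0.035,0,-0.01],"spin": -0.125},{"jaw": 0.085,"translation": [0.035,0,-0.01],"spin": -0.125},{"jaw": 0.085,"translation": [0.035,0,-0.01],"spin": -0.125}])

```text
time: 1.87
tool_pos: [395.6, -372.6, 311.6]
tcp_rot: [180.0, -0.0, 77.6]
ft_force: [-0.5, 0.1, -0.1]
finger_gap: 85.2
grip_force: 0.0
```

>>> carry_out(commands=[{"jaw": 0.085,"translation": [0.04,0,0],"spin": -0.11},{"jaw": 0.085,"translation": [0.04,0,0],"spin": -0.11},{"jaw": 0.085,"translation": [0.04,0,0],"spin": 0},{"jaw": 0.085,"translation": [0.04,0,0],"spin": 0},{"jaw": 0.085,"translation": [0.04,0,0],"spin": 0},{"jaw": 0.085,"translation": [0.04,0,0],"spin": 0},{"jaw": 0.085,"translation": [0.04,0,0],"spin": 0},{"jaw": 0.085,"translation": [0.02,0,0],"spin": 0}])

```text
time: 2.53
tool_pos: [408.1, -71.9, 311.7]
tcp_rot: [179.9, -0.1, 89.9]
ft_force: [-0.2, 0.5, 0.7]
finger_gap: 85.0
grip_force: 0.0
```

Run:
```python
from h import *
np.set_printoptions(precision=1,suppress=True)
st=r.sense();print(st["time"],st["tool_pos"],st["tcp_rot"],st["joint_pos"])
w=r.snapshot("wrist");cv2.imwrite("pics/w1.png",w["pixels"]);print(np.array(w["extrinsics"]),np.array(w["K"]))
for t in["grater","grater_grip","drawer_unit","drawer_handle","lane","rack"]:
    for x in r.landmark_of(w,t)[:2]: print(t,x["xy"],round(x["score"],2),onz(w,x["xy"],dict(grater=14,grater_grip=44,drawer_handle=46,lane=15).get(t,0)))
```

```text
2.5333 [408.1 -71.9 311.7] [179.9  -0.1  89.9] [-17.2 -23.2 104.9   0.1  98.3 -17.1]
[[  1.   -0.    0.  408.7]
 [ -0.   -0.9  -0.3   8.3]
 [  0.    0.3  -0.9 454.7]
 [  0.    0.    0.    1. ]] [[281.4   0.  315.6]
 [  0.  281.4 196.1]
 [  0.    0.    1. ]]
grater_grip [431.4, 26.5] 0.73 [557.9 102.2  44. ]
drawer_unit [470.3, 176.6] 0.75 [ 666.6 -107.3   -0. ]
drawer_handle [446.4, 184.7] 0.97 [ 606.6 -108.1   46. ]
```

>>> carry_out(commands=[{"jaw": 0.085,"translation": [0.036,0.012,0]},{"jaw": 0.085,"translation": [0.036,0.012,0]},{"jaw": 0.085,"translation": [0.036,0.012,0]},{"jaw": 0.085,"translation": [0.036,0.012,0]},{"jaw": 0.085,"translation": [0.036,0.012,0]},{"jaw": 0.085,"translation": [0.02,0.01,0]},{"jaw": 0.085,"translation": [0,0,0]},{"jaw": 0.085,"translation": [0,0,0]}])

```text
invalid input
```

```bash
python3 - <<'E'
from h import *
np.set_printoptions(precision=1,suppress=True)
st=r.sense();print(st["time"],st["tool_pos"],st["tcp_rot"])
w=r.snapshot("wrist");cv2.imwrite("pics/w2.png",w["pixels"])
a=r.snapshot("scene");b=r.snapshot("side")
for t,z in dict(grater=14,grater_mid=44,grater_grip=44,slicer=14,rack=0,drawer_handle=46,drawer_unit=0).items():
    o=[]
    for s in(w,b,a):
        L=r.landmark_of(s,t)[:1]
        if L and L[0]["score"]>.4:o.append((s,L[0]["xy"]));print(t,L[0]["xy"],round(L[0]["score"],2),onz(s,L[0]["xy"],z))
    if len(o)>1:print("   tri",*tri(o[:2]))
E
python3 - <<'E'
import cv2
i=cv2.imread("pics/w2.png");cv2.imwrite("pics/w2b.png",cv2.resize(i,(800,500)))
E
```

```text
2.8833 [408.5 -76.3 311.2] [-180.     0.    89.8]
grater [312.1, 257.3] 0.57 [555.7 182.6  14. ]
grater [284.1, 228.9] 0.98 [540.3 199.1  14. ]
   tri [558.9 181.1   3.7] [5.240700846265362, 5.240700846265372]
grater_mid [319.8, 237.8] 0.63 [551.8 136.3  44. ]
grater_mid [292.1, 213.5] 0.69 [563.  145.5  44. ]
   tri [548.2 152.2  55.5] [4.603711726841225, 4.603711726841261]
grater_grip [433.1, 22.6] 0.65 [559.7 101.1  44. ]
grater_grip [323.7, 226.3] 0.95 [556.9  92.4  44. ]
grater_grip [303.4, 212.1] 0.86 [544.  111.1  44. ]
   tri [555.6  99.2  51.8] [1.1323993939305679, 1.1323993939308037]
slicer [286.2, 254.0] 0.86 [623.8 197.   14. ]
slicer [269.3, 217.3] 0.55 [644.2 185.9  14. ]
   tri [617.9 205.1  28.9] [2.4702234322636745, 2.4702234322636603]
rack [303.6, 256.2] 0.81 [582.7 176.5   0. ]
rack [276.5, 226.8] 0.86 [591.3 194.4   0. ]
   tri [578.6 195.4  11.8] [7.990000480265362, 7.990000480265453]
drawer_handle [445.7, 178.4] 0.66 [ 603.6 -103.5   46. ]
drawer_handle [331.1, 179.6] 0.84 [ 605.9 -108.5   46. ]
   tri [ 602.9 -102.6   50.2] [1.221044573502989, 1.2210445735028932]
drawer_unit [471.1, 172.4] 0.92 [ 666.  -105.6    0. ]
drawer_unit [313.6, 185.0] 0.66 [ 668.3 -115.5    0. ]
drawer_unit [325.7, 193.2] 0.91 [ 681.3 -118.9    0. ]
   tri [ 662.4 -103.7    9.5] [1.533300004819908, 1.5333000048198282]
```

View pics/w2b.png

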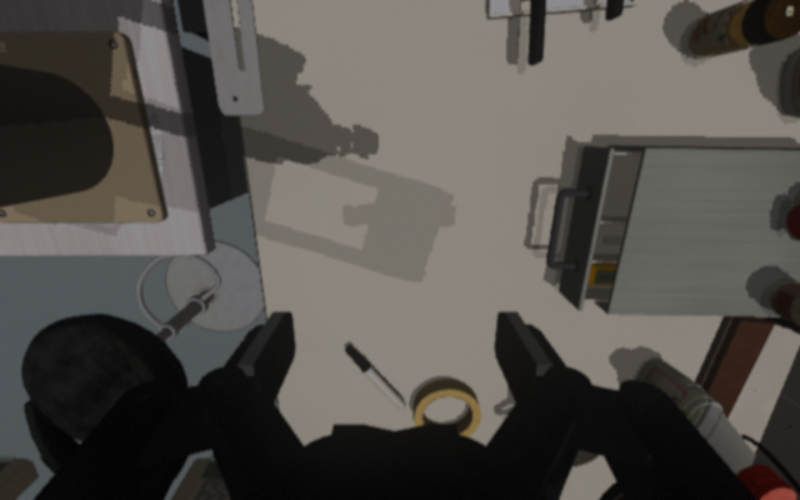

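The move was refused because a row needs a spin value, so this view is still from the old place. It shows the drawer unit with its bar handle at px ~(445,180) of 640x400, and the handle end of the grater at the top edge, ~(431,30).

>>> carry_out(commands=[{"jaw": 0.085,"translation": [0.036,0.012,0],"spin": 0},{"jaw": 0.085,"translation": [0.036,0.012,0],"spin": 0},{"jaw": 0.085,"translation": [0.036,0.012,0],"spin": 0},{"jaw": 0.085,"translation": [0.036,0.012,0],"spin": 0},{"jaw": 0.085,"translation": [0.036,0.012,0],"spin": 0},{"jaw": 0.085,"translation": [0.02,0.01,0],"spin": 0},{"jaw": 0.085,"translation": [0,0,0],"spin": 0},{"jaw": 0.085,"translation": [0,0,0],"spin": 0}])

```text
time: 4.75
tool_pos: [479.1, 125.5, 310.8]
tcp_rot: [-179.9, 0.0, 90.0]
ft_force: [-0.3, -0.3, 0.3]
finger_gap: 85.1
grip_force: 0.0
```

Run:
```python
from h import *
np.set_printoptions(precision=1,suppress=True)
st=r.sense();print(st["time"],st["tool_pos"],st["tcp_rot"])
w=r.snapshot("wrist");cv2.imwrite("pics/w3.png",w["pixels"])
b=r.snapshot("side")
for t,z in dict(grater=14,grater_mid=44,grater_grip=44,slicer=14,rack=0,drawer_handle=46,drawer_unit=0).items():
    o=[]
    for s in(w,b):
        L=r.landmark_of(s,t)[:1]
        if L and L[0]["score"]>.4:o.append((s,L[0]["xy"]));print(t,L[0]["xy"],round(L[0]["score"],2),onz(s,L[0]["xy"],z))
    if len(o)>1:print("   tri",*tri(o[:2]))
m=r.regions_of(w,"grater")
if m:
    M=m[0]["pixels"].astype(np.uint8);print(m[0]["score"],M.sum(),cv2.minAreaRect(cv2.findNonZero(M)))
i=cv2.resize(w["pixels"],(800,500));cv2.imwrite("pics/w3b.png",i)
```

```text
4.75 [479.1 125.5 310.8] [-179.9    0.    90. ]
grater [363.9, 115.4] 0.92 [552.  188.5  14. ]
grater [312.5, 259.7] 0.66 [551.8 189.6  14. ]
   tri [552.2 188.4  12.4] [0.007879040495528808, 0.00787904049532037]
grater_mid [361.2, 142.0] 0.84 [545.1 152.8  44. ]
grater_mid [320.1, 240.2] 0.96 [548.1 144.1  44. ]
   tri [543.7 154.5  56.2] [0.551897288940509, 0.5518972889404602]
grater_grip [368.9, 175.6] 0.81 [559.2 103.   44. ]
grater_grip [323.0, 227.2] 0.59 [557.5  96.4  44. ]
   tri [555.9 105.1  53.4] [1.4160837121604362, 1.416083712160559]
slicer [414.4, 114.1] 0.67 [627.6 190.3  14. ]
slicer [285.0, 248.8] 0.5 [634.4 181.7  14. ]
   tri [626.7 191.   25.6] [2.7690195943240434, 2.769019594323932]
rack [385.5, 114.7] 0.91 [587.7 189.    0. ]
rack [299.8, 259.0] 0.74 [588.4 189.    0. ]
   tri [588.1 189.   -0.1] [0.37461766203777863, 0.3746176620377752]
drawer_handle [387.4, 294.9] 0.8 [ 603.2 -108.2   46. ]
drawer_handle [331.4, 177.4] 0.84 [ 608.8 -119.6   46. ]
   tri [597.1 -88.4  71.5] [1.580134083873867, 1.5801340838740958]
drawer_unit [314.8, 185.2] 0.81 [ 664.3 -116.     0. ]
0.98 1457 ((365.4797668457031, 138.51060485839844), (121.0564193725586, 14.976471900939941), 88.83085632324219)
```

View pics/w3b.png

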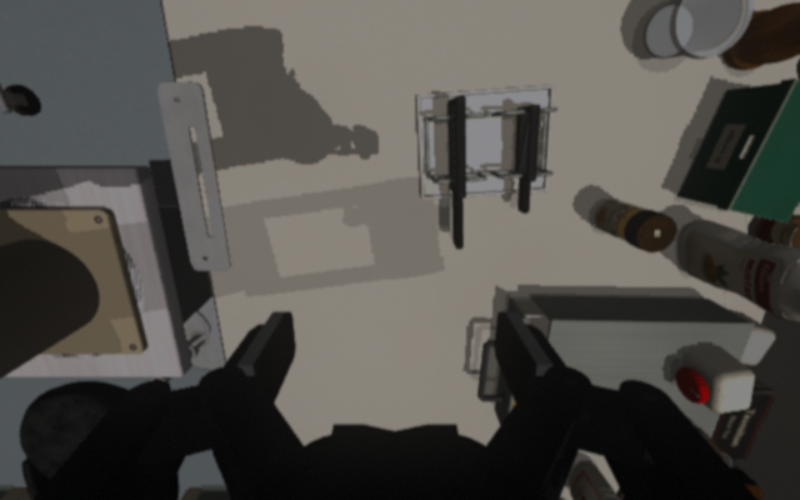

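The wrist view shows the grater upright at px ~(365,138) and the slicer at ~(420,125) (640x400 pixels). From two views the grater is at about (551,188) with yaw about +3.5°. I'll approach to just above its top edge.

>>> carry_out(commands=[{"jaw": 0.045,"translation": [0.0265,0.0375,0.02],"spin": -0.061},{"jaw": 0.045,"translation": [0.0265,0.0375,0.03],"spin": 0},{"jaw": 0.045,"translation": [0,0,0.035],"spin": 0},{"jaw": 0.045,"translation": [0,0,0.035],"spin": 0},{"jaw": 0.045,"translation": [0,0,0.035],"spin": 0},{"jaw": 0.045,"translation": [0,0,0.03],"spin": 0},{"jaw": 0.045,"translation": [0,0,0.02],"spin": 0},{"jaw": 0.045,"translation": [0,0,0],"spin": 0}])

```text
time: 6.27
tool_pos: [533.7, 167.3, 110.8]
tcp_rot: [-179.5, 0.1, 93.3]
ft_force: [-0.8, -0.2, -0.7]
finger_gap: 44.8
grip_force: 0.0
```

Run:
```python
from h import *
np.set_printoptions(precision=1,suppress=True)
st=r.sense();print(st["time"],st["tool_pos"],st["tcp_rot"],st["finger_gap"])
w=r.snapshot("wrist");b=r.snapshot("side")
print("tcp px",proj(w,st["tool_pos"]))
for t in("grater","grater_grip"):
    for s in(w,b):
        for L in r.landmark_of(s,t)[:1]:print(t,L["xy"],round(L["score"],2),onz(s,L["xy"],14 if t=="grater" else 44))
m=r.regions_of(w,"grater")
if m:
    M=m[0]["pixels"];ys=np.where(M.any(1))[0]
    for y in ys[::12]:
        x=np.where(M[y])[0];print(y,x.min(),x.max(),onz(w,[(x.min()+x.max())/2,y],74))
cv2.imwrite("pics/w4b.png",cv2.resize(w["pixels"],(800,500)))
```

```text
6.2667 [533.7 167.3 110.8] [-179.5    0.1   93.3] 44.83624172055425
tcp px [314.4 251.3]
grater [335.9, 177.9] 0.62 [550.2 186.4  14. ]
grater [312.2, 259.8] 0.72 [552.4 190.2  14. ]
grater_grip [336.5, 279.9] 0.63 [555.7 102.9  44. ]
grater_grip [322.8, 226.9] 0.63 [558.4  95.5  44. ]
117 331 339 [541.7 240.3  74. ]
129 329 347 [544.2 233.2  74. ]
141 329 347 [544.8 225.8  74. ]
153 329 347 [545.4 218.2  74. ]
165 329 346 [545.7 210.5  74. ]
177 329 346 [546.4 202.5  74. ]
189 329 346 [547.1 194.3  74. ]
201 329 345 [547.4 185.8  74. ]
213 329 345 [548.2 177.1  74. ]
225 329 345 [548.9 168.2  74. ]
237 329 345 [549.7 158.9  74. ]
249 330 344 [550.4 149.5  74. ]
261 330 344 [551.2 139.7  74. ]
273 329 341 [550.6 129.5  74. ]
285 329 340 [551.1 119.1  74. ]
297 329 341 [552.3 108.4  74. ]
309 330 341 [553.6  97.3  74. ]
```

View pics/w4b.png

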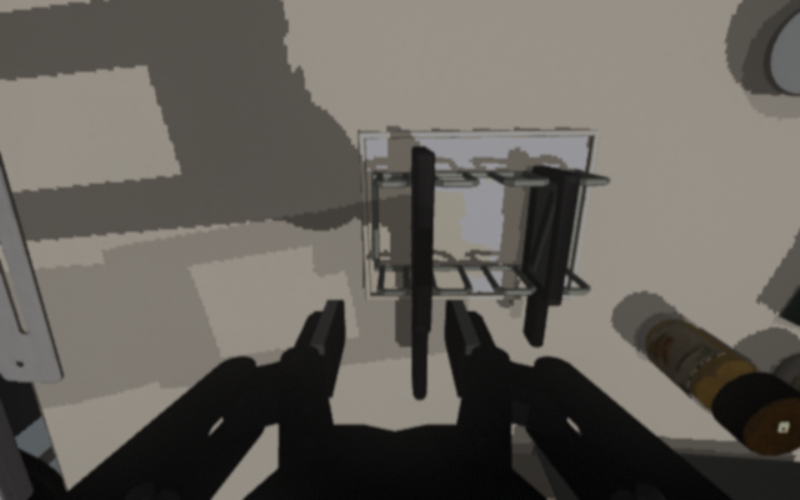

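The grater (px ~(338,210)) is right of the jaw centre line, with loops at world y about 152 and 222. I'll shift 15 mm in each direction, go down and close on the head.

>>> carry_out(commands=[{"jaw": 0.045,"translation": [0.0137,0.0162,0],"spin": -0.009},{"jaw": 0.045,"translation": [0,0,0.015],"spin": 0},{"jaw": 0.045,"translation": [0,0,0.015],"spin": 0},{"jaw": 0.045,"translation": [0,0,0.015],"spin": 0},{"jaw": 0.045,"translation": [0,0,0.015],"spin": 0},{"jaw": 0.045,"translation": [0,0,0.006],"spin": 0},{"jaw": 0.045,"translation": [0,0,0],"spin": 0},{"jaw": 0.045,"translation": [0,0,0],"spin": 0}])

```text
time: 7.28
tool_pos: [553.4, 182.8, 51.7]
tcp_rot: [180.0, -0.0, 93.8]
ft_force: [-0.5, 0.0, 0.2]
finger_gap: 44.9
grip_force: 0.0
```

>>> carry_out(commands=[{"jaw": 0.02,"translation": [0,0,0],"spin": 0},{"jaw": 0.015,"translation": [0,0,0],"spin": 0},{"jaw": 0.0,"translation": [0,0,0],"spin": 0},{"jaw": 0.0,"translation": [0,0,0],"spin": 0},{"jaw": 0.0,"translation": [0,0,0],"spin": 0},{"jaw": 0.0,"translation": [0,0,0],"spin": 0},{"jaw": 0.0,"translation": [0,0,0],"spin": 0},{"jaw": 0.0,"translation": [0,0,0],"spin": 0}], squeeze=50)

```text
time: 7.95
tool_pos: [553.9, 182.9, 52.0]
tcp_rot: [179.9, -0.0, 93.8]
ft_force: [-0.9, -0.5, 6.9]
finger_gap: 8.9
grip_force: 49.0
```

>>> carry_out(commands=[{"jaw": 0.0,"translation": [0,0,-0.01],"spin": 0},{"jaw": 0.0,"translation": [0,0,-0.015],"spin": 0},{"jaw": 0.0,"translation": [0,0,-0.02],"spin": 0},{"jaw": 0.0,"translation": [0,0,-0.02],"spin": 0},{"jaw": 0.0,"translation": [0,0,-0.02],"spin": 0},{"jaw": 0.0,"translation": [0,0,-0.01],"spin": 0},{"jaw": 0.0,"translation": [0,0,0],"spin": 0},{"jaw": 0.0,"translation": [0,0,0],"spin": 0}])

```text
time: 8.62
tool_pos: [553.2, 182.8, 146.0]
tcp_rot: [180.0, -0.0, 93.8]
ft_force: [0.6, -0.0, -1.3]
finger_gap: 8.8
grip_force: 49.1
```

Run:
```python
from h import *
np.set_printoptions(precision=1,suppress=True)
st=r.sense();print(st["time"],st["tool_pos"],st["tcp_rot"],st["finger_gap"],st["grip_force"],st["ft_force"],st["wrist_torque"])
w=r.snapshot("wrist");b=r.snapshot("side")
for t in("grater","grater_mid","grater_grip","slicer"):
    o=[]
    for s in(w,b):
        for L in r.landmark_of(s,t)[:1]:o.append((s,L["xy"]));print(t,L["xy"],round(L["score"],2))
    if len(o)>1:print(*tri(o))
```

```text
8.6167 [553.2 182.8 146. ] [180.   -0.   93.8] 8.77553001343561 49.08725808374584 [ 0.6 -0.  -1.3] [-0.  0.  0.]
grater [310.2, 217.9] 0.97
grater_mid [318.1, 218.3] 0.63
grater_grip [313.5, 352.5] 0.6
grater_grip [321.5, 200.8] 0.61
[557.1 114.7 154.2] [1.6122123918343596, 1.6122123918343636]
slicer [390.3, 183.6] 0.71
slicer [285.5, 252.1] 0.84
[629.4 190.5  12.4] [0.40880576591864687, 0.4088057659185922]
```

>>> carry_out(commands=[{"jaw": 0.0,"translation": [0,-0.02,0],"spin": 0},{"jaw": 0.0,"translation": [0,-0.035,0],"spin": 0},{"jaw": 0.0,"translation": [0,-0.035,0],"spin": 0},{"jaw": 0.0,"translation": [0,-0.035,0.005],"spin": 0},{"jaw": 0.0,"translation": [0,-0.029,0.02],"spin": 0},{"jaw": 0.0,"translation": [0,0,0.025],"spin": 0},{"jaw": 0.0,"translation": [0,0,0.025],"spin": 0},{"jaw": 0.0,"translation": [0,0,0.01],"spin": 0}])

```text
time: 9.78
tool_pos: [397.1, 171.9, 58.1]
tcp_rot: [-179.8, 0.0, 93.9]
ft_force: [-0.7, -0.2, -1.6]
finger_gap: 8.6
grip_force: 49.2
```

>>> carry_out(commands=[{"jaw": 0.0,"translation": [0,0,0.007],"spin": 0},{"jaw": 0.0,"translation": [0,0,0.004],"spin": 0},{"jaw": 0.0,"translation": [0,0,0.004],"spin": 0},{"jaw": 0.0,"translation": [0,0,0.003],"spin": 0},{"jaw": 0.0,"translation": [0,0,0],"spin": 0},{"jaw": 0.0,"translation": [0,0,0],"spin": 0},{"jaw": 0.0,"translation": [0,0,0],"spin": 0},{"jaw": 0.0,"translation": [0,0,0],"spin": 0}])

```text
time: 10.45
tool_pos: [399.9, 172.5, 43.4]
tcp_rot: [179.9, -0.0, 93.8]
ft_force: [-0.2, -0.5, -1.1]
finger_gap: 8.7
grip_force: 49.2
```

>>> carry_out(commands=[{"jaw": 0.0,"translation": [0,0,0.002],"spin": 0},{"jaw": 0.0,"translation": [0,0,0.002],"spin": 0},{"jaw": 0.0,"translation": [0,0,0.001],"spin": 0},{"jaw": 0.0,"translation": [0,0,0.001],"spin": 0},{"jaw": 0.0,"translation": [0,0,0],"spin": 0},{"jaw": 0.0,"translation": [0,0,0],"spin": 0},{"jaw": 0.0,"translation": [0,0,0],"spin": 0},{"jaw": 0.0,"translation": [0,0,0],"spin": 0}])

```text
time: 11.12
tool_pos: [400.9, 172.8, 38.6]
tcp_rot: [179.8, -0.0, 93.8]
ft_force: [-2.4, -0.9, 11.5]
finger_gap: 8.8
grip_force: 50.7
```

>>> carry_out(commands=[{"jaw": 0.07,"translation": [0,0,0],"spin": 0},{"jaw": 0.07,"translation": [0,0,0],"spin": 0},{"jaw": 0.07,"translation": [0,0,0],"spin": 0},{"jaw": 0.07,"translation": [0,0,0],"spin": 0},{"jaw": 0.07,"translation": [0,0,0],"spin": 0},{"jaw": 0.07,"translation": [0,0,0],"spin": 0},{"jaw": 0.07,"translation": [0,0.005,0],"spin": 0},{"jaw": 0.07,"translation": [0,0.008,0],"spin": 0}])

```text
time: 11.78
tool_pos: [412.3, 173.3, 36.7]
tcp_rot: [-180.0, 0.0, 93.9]
ft_force: [-0.1, -0.5, 0.3]
finger_gap: 70.3
grip_force: 0.0
```

>>> carry_out(commands=[{"jaw": 0.07,"translation": [0,0.008,0],"spin": 0},{"jaw": 0.07,"translation": [0,0.008,0],"spin": 0},{"jaw": 0.07,"translation": [0,0.006,0],"spin": 0},{"jaw": 0.07,"translation": [0,0.006,0],"spin": 0},{"jaw": 0.07,"translation": [0,0.006,0],"spin": 0},{"jaw": 0.07,"translation": [0,0.006,0],"spin": 0},{"jaw": 0.07,"translation": [0,0.005,0],"spin": 0},{"jaw": 0.07,"translation": [0,0,0],"spin": 0}])

```text
time: 12.45
tool_pos: [458.3, 176.4, 37.1]
tcp_rot: [180.0, -0.0, 93.8]
ft_force: [0.2, 0.1, -0.2]
finger_gap: 70.2
grip_force: 0.0
```

```bash
cat > g.py <<'E'
from h import *
np.set_printoptions(precision=1,suppress=True)
st=r.sense();print(st["time"],st["tool_pos"],st["tcp_rot"],st["finger_gap"],st["grip_force"],st["ft_force"])
w=r.snapshot("wrist");b=r.snapshot("side")
for t in("grater","grater_mid","grater_grip"):
    o=[]
    for s in(w,b):
        for L in r.landmark_of(s,t)[:1]:o.append((s,L["xy"]));print(t,L["xy"],round(L["score"],2),onz(s,L["xy"],5))
    if len(o)>1:print("  tri",*tri(o))
for s in(w,b):
    m=r.regions_of(s,"grater")
    if m:
        M=m[0]["pixels"].astype(np.uint8);P=np.array([onz(s,p[0],5)[:2] for p in cv2.findNonZero(M)],np.float32)
        print(m[0]["score"],M.sum(),"rect",cv2.minAreaRect(P))
E
python3 g.py; python3 -c "
from h import *
cv2.imwrite('pics/w5b.png',cv2.resize(r.snapshot('wrist')['pixels'],(800,500)))"
```

```text
12.45 [458.3 176.4  37.1] [180.   -0.   93.8] 70.23782849701095 0.0 [ 0.2  0.1 -0.2]
grater [232.7, 223.1] 0.83 [402.8 176.1   5. ]
grater [367.3, 275.7] 0.88 [405.4 180.6   5. ]
  tri [404.3 178.2   4.9] [2.272825579038985, 2.272825579038932]
grater_mid [276.7, 263.8] 0.82 [433.3 146.6   5. ]
grater_mid [362.1, 257.5] 0.79 [433.9 128.1   5. ]
  tri [432.8 157.9  32.8] [6.172385684400772, 6.172385684400775]
grater_grip [284.5, 323.0] 0.98 [440.5  94.9   5. ]
grater_grip [364.7, 244.8] 0.91 [439.4  82.1   5. ]
  tri [440.   79.   -5.3] [4.6559680813720545, 4.655968081372037]
0.96 14215 rect ((433.38958740234375, 154.57559204101562), (61.945960998535156, 153.15614318847656), 3.784846067428589)
0.77 772 rect ((433.96636962890625, 172.0203857421875), (61.003639221191406, 123.25263977050781), 2.8865151405334473)
```

View pics/w5b.png

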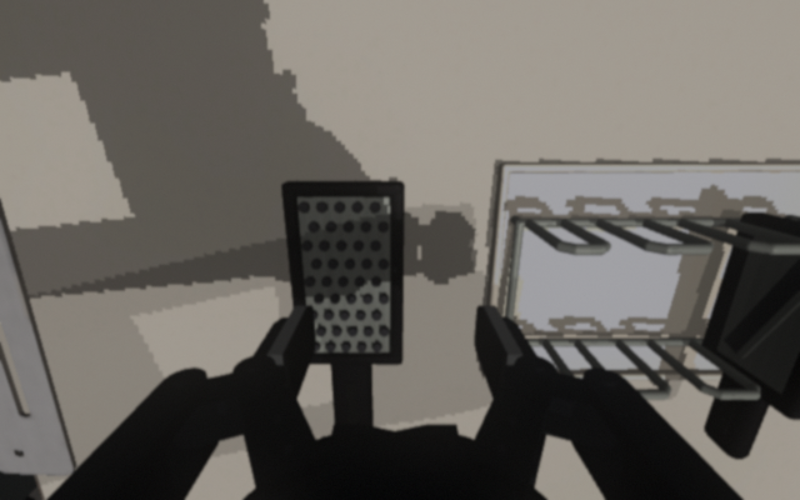

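The grater now lies flat on the worktop, head at px ~(277,215), handle pointing toward the robot's right. Next is the drawer.

>>> carry_out(commands=[{"jaw": 0.07,"translation": [0,0,-0.03],"spin": 0},{"jaw": 0.05,"translation": [0,0,-0.035],"spin": 0.066},{"jaw": 0.03,"translation": [0,0,-0.035],"spin": 0},{"jaw": 0.026,"translation": [-0.02,0.01,-0.03],"spin": 0},{"jaw": 0.026,"translation": [-0.035,0.01,0],"spin": 0},{"jaw": 0.026,"translation": [-0.038,0.01,0],"spin": 0},{"jaw": 0.026,"translation": [-0.038,0.01,0],"spin": 0},{"jaw": 0.026,"translation": [-0.038,0.01,0],"spin": 0}])

```text
time: 13.67
tool_pos: [507.7, 5.8, 167.4]
tcp_rot: [179.9, 0.0, 90.1]
ft_force: [0.9, 0.3, -0.3]
finger_gap: 25.9
grip_force: 0.0
```

>>> carry_out(commands=[{"jaw": 0.026,"translation": [-0.038,0.01,0],"spin": 0},{"jaw": 0.026,"translation": [-0.038,0.01,0],"spin": 0},{"jaw": 0.026,"translation": [-0.03,0.01,0],"spin": 0},{"jaw": 0.026,"translation": [-0.01,0.0,0],"spin": 0},{"jaw": 0.026,"translation": [0,0,0],"spin": 0},{"jaw": 0.026,"translation": [0,0,0],"spin": 0},{"jaw": 0.026,"translation": [0,0,0],"spin": 0},{"jaw": 0.026,"translation": [0,0,0],"spin": 0}])

```text
time: 14.33
tool_pos: [537.3, -107.2, 166.8]
tcp_rot: [-180.0, -0.0, 90.1]
ft_force: [-0.1, 0.3, 0.3]
finger_gap: 26.0
grip_force: 0.0
```

Run:
```python
from h import *
np.set_printoptions(precision=1,suppress=True)
st=r.sense();print(st["time"],st["tool_pos"],st["tcp_rot"],st["finger_gap"])
w=r.snapshot("wrist");b=r.snapshot("side")
for t,z in dict(drawer_handle=46,drawer_unit=0,lane=15).items():
    o=[]
    for s in(w,b):
        for L in r.landmark_of(s,t)[:1]:o.append((s,L["xy"]));print(t,L["xy"],round(L["score"],2),onz(s,L["xy"],z))
    if len(o)>1:print("  tri",*tri(o))
for t,z in(("drawer_unit",74),("drawer_handle",46)):
    m=r.regions_of(w,t)
    if m:
        M=m[0]["pixels"].astype(np.uint8);print(t,m[0]["score"],M.sum(),cv2.boundingRect(M))
cv2.imwrite("pics/w6b.png",cv2.resize(w["pixels"],(800,500)))
```

```text
14.3333 [ 537.3 -107.2  166.8] [-180.    -0.    90.1] 26.002745421422606
drawer_handle [382.5, 192.6] 0.58 [ 603.7 -109.9   46. ]
drawer_handle [330.7, 177.4] 0.6 [ 610.8 -118.8   46. ]
  tri [ 604.1 -106.5   55.9] [2.755064641685054, 2.755064641685221]
drawer_unit [427.3, 180.8] 0.78 [ 665.1 -110.1    0. ]
drawer_unit [313.1, 185.8] 0.6 [ 668.3 -111.     0. ]
  tri [ 666.6 -110.1    0.3] [1.4756919543308669, 1.4756919543309084]
drawer_unit 0.67 49662 (372, 88, 268, 213)
drawer_handle 0.89 12196 (372, 90, 109, 193)
```

View pics/w6b.png

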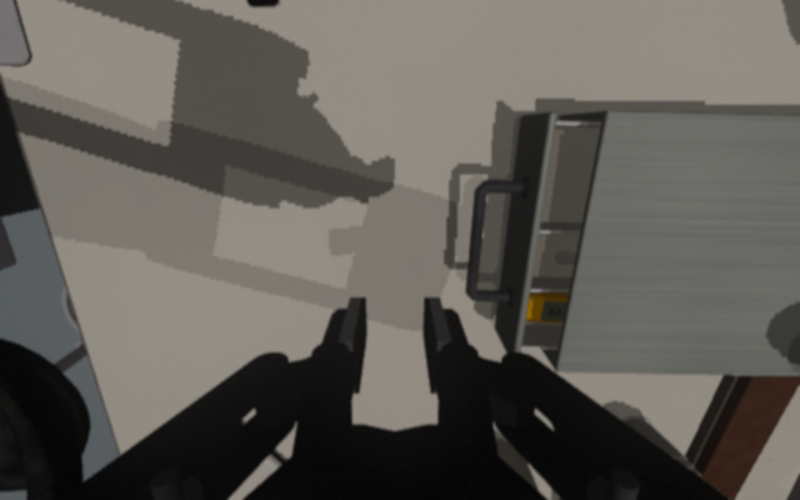

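Run:
```python
from h import *
np.set_printoptions(precision=1,suppress=True)
w=r.snapshot("wrist")
for nm,z,p,q in(("unit",74,(607,112),(559,370)),("bar",50,(484,186),(472,294)),("frontedge",68,(551,115),(518,352)),("side",74,(607,112),(798,114))):
    P,Q=[onz(w,np.array(x)*.8,z) for x in(p,q)];d=P-Q;print(nm,P,Q,np.degrees(np.arctan2(-d[0],d[1])),np.linalg.norm(d))
# subpixel line fit of unit front top edge
g=cv2.cvtColor(w["pixels"],cv2.COLOR_BGR2GRAY).astype(float);g=cv2.GaussianBlur(g,(3,3),0)
pts=[]
for y in range(100,290,6):
    x0=485.6+(447.2-485.6)*(y-89.6)/(296-89.6);xs=np.arange(int(x0)-8,int(x0)+9);d=np.abs(g[y,xs+1]-g[y,xs-1]);pts.append((xs[d.argmax()],y))
W=np.array([onz(w,p,74)[:2] for p in pts]);vx,vy,a,b=cv2.fitLine(W.astype(np.float32),cv2.DIST_HUBER,0,.01,.01).ravel();print("fit",np.degrees(np.arctan(-vx/vy)),a,b)
```

```text
unit [671.4 -17.8  74. ] [ 669.8 -210.9   74. ] -0.47602022369445185 193.1007134197222
bar [604.1 -67.8  50. ] [ 601.4 -155.7   50. ] -1.7458503711297007 87.8706851570885
frontedge [639.1 -19.3  68. ] [ 637.7 -198.3   68. ] -0.44748025351878584 178.935398912578
side [671.4 -17.8  74. ] [791.7 -18.8  74. ] 89.50418135109011 120.27007055097984
fit -1.0991933 669.41925 -106.186356
```

The view shows the bar handle at px ~(382,192) and the drawer unit nearly square to the axes (yaw about −1°). The bar centre is at about (603.5,−111). I'll go over it, down, and grip.

>>> carry_out(commands=[{"jaw": 0.026,"translation": [-0.0045,0.033,0],"spin": 0},{"jaw": 0.026,"translation": [0,0.033,0],"spin": 0},{"jaw": 0.026,"translation": [0,0,0.025],"spin": 0},{"jaw": 0.026,"translation": [0,0,0.03],"spin": 0},{"jaw": 0.026,"translation": [0,0,0.025],"spin": 0},{"jaw": 0.026,"translation": [0,0,0],"spin": 0},{"jaw": 0.026,"translation": [0,0,0],"spin": 0},{"jaw": 0.026,"translation": [0,0,0],"spin": 0}])

```text
time: 15.55
tool_pos: [604.3, -113.3, 88.5]
tcp_rot: [179.9, 0.0, 90.0]
ft_force: [0.0, 0.3, 0.0]
finger_gap: 26.0
grip_force: 0.0
```

Run:
```python
from h import *
np.set_printoptions(precision=1,suppress=True)
st=r.sense();print(st["time"],st["tool_pos"],st["tcp_rot"],st["finger_gap"])
w=r.snapshot("wrist")
for t,z in dict(drawer_handle=46).items():
        for L in r.landmark_of(w,t)[:1]:print(t,L["xy"],round(L["score"],2),onz(w,L["xy"],z))
cv2.imwrite("pics/w7b.png",cv2.resize(w["pixels"],(800,500)))
```

```text
15.55 [ 604.3 -113.3   88.5] [179.9   0.   90. ] 25.957918078548367
drawer_handle [310.4, 218.1] 0.8 [ 601.3 -110.6   46. ]
```

View pics/w7b.png

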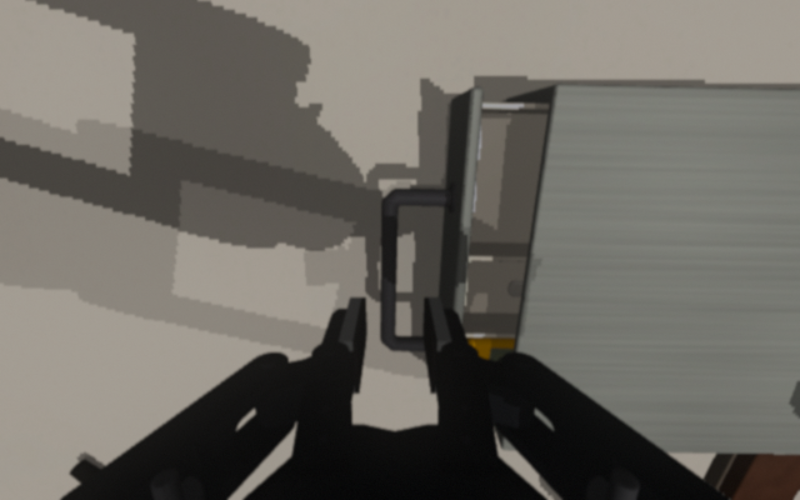

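The bar (px ~(311,218)) sits between the fingers. I'll go down, close and pull.

>>> carry_out(commands=[{"jaw": 0.026,"translation": [0.002,-0.002,0.012],"spin": 0},{"jaw": 0.026,"translation": [0,0,0.015],"spin": 0},{"jaw": 0.026,"translation": [0,0,0.015],"spin": 0},{"jaw": 0.026,"translation": [0,0,0.012],"spin": 0},{"jaw": 0.026,"translation": [0,0,0.004],"spin": 0},{"jaw": 0.015,"translation": [0,0,0],"spin": 0},{"jaw": 0.0,"translation": [0,0,0],"spin": 0},{"jaw": 0.0,"translation": [0,0,0],"spin": 0}], squeeze=40)

```text
time: 16.32
tool_pos: [601.3, -111.0, 28.7]
tcp_rot: [-180.0, -0.0, 90.0]
ft_force: [-0.3, -0.2, -8.3]
finger_gap: 7.2
grip_force: 38.8
```

>>> carry_out(commands=[{"jaw": 0.0,"translation": [0,0,0],"spin": 0},{"jaw": 0.0,"translation": [0,0,0],"spin": 0},{"jaw": 0.0,"translation": [0,-0.008,0],"spin": 0},{"jaw": 0.0,"translation": [0,-0.015,0],"spin": 0},{"jaw": 0.0,"translation": [0,-0.02,0],"spin": 0},{"jaw": 0.0,"translation": [0,-0.02,0],"spin": 0},{"jaw": 0.0,"translation": [0,-0.02,0],"spin": 0},{"jaw": 0.0,"translation": [0,-0.015,0],"spin": 0}])

```text
time: 16.98
tool_pos: [501.9, -109.2, 28.7]
tcp_rot: [-180.0, -0.2, 90.1]
ft_force: [2.7, 11.6, -7.1]
finger_gap: 7.5
grip_force: 40.9
```

>>> carry_out(commands=[{"jaw": 0.0,"translation": [0.0015,-0.015,0],"spin": 0},{"jaw": 0.0,"translation": [0.0015,-0.015,0],"spin": 0},{"jaw": 0.0,"translation": [0.0005,-0.015,0],"spin": 0},{"jaw": 0.0,"translation": [0.0005,-0.008,0],"spin": 0},{"jaw": 0.0,"translation": [0,-0.006,0],"spin": 0},{"jaw": 0.0,"translation": [0,-0.005,0],"spin": 0},{"jaw": 0.0,"translation": [0,-0.002,0],"spin": 0},{"jaw": 0.0,"translation": [0,0,0],"spin": 0}])

```text
time: 17.65
tool_pos: [436.3, -107.8, 28.7]
tcp_rot: [-179.9, 0.1, 90.0]
ft_force: [-0.8, -4.6, -11.0]
finger_gap: 7.5
grip_force: 40.6
```

>>> carry_out(commands=[{"jaw": 0.0,"translation": [0,-0.002,0],"spin": 0},{"jaw": 0.0,"translation": [0,-0.002,0],"spin": 0},{"jaw": 0.0,"translation": [0,-0.002,0],"spin": 0},{"jaw": 0.0,"translation": [0,-0.001,0],"spin": 0},{"jaw": 0.0,"translation": [0,-0.001,0],"spin": 0},{"jaw": 0.0,"translation": [0,0,0],"spin": 0},{"jaw": 0.0,"translation": [0,0,0],"spin": 0},{"jaw": 0.0,"translation": [0,0,0],"spin": 0}])

```text
time: 18.32
tool_pos: [428.9, -107.7, 28.7]
tcp_rot: [-180.0, 0.1, 90.1]
ft_force: [-0.6, -5.5, -10.7]
finger_gap: 7.7
grip_force: 40.5
```

>>> carry_out(commands=[{"jaw": 0.0,"translation": [0,-0.002,0],"spin": 0},{"jaw": 0.0,"translation": [0,-0.002,0],"spin": 0},{"jaw": 0.0,"translation": [0,-0.001,0],"spin": 0},{"jaw": 0.0,"translation": [0,-0.001,0],"spin": 0},{"jaw": 0.0,"translation": [0,-0.001,0],"spin": 0},{"jaw": 0.0,"translation": [0,0,0],"spin": 0},{"jaw": 0.0,"translation": [0,0,0],"spin": 0},{"jaw": 0.0,"translation": [0,0,0],"spin": 0}])

```text
time: 18.98
tool_pos: [428.0, -107.7, 29.2]
tcp_rot: [179.2, 0.1, 90.0]
ft_force: [37.9, -4.5, -46.3]
finger_gap: 7.7
grip_force: 38.1
```

>>> carry_out(commands=[{"jaw": 0.0,"translation": [0,0.003,0],"spin": 0},{"jaw": 0.0,"translation": [0,0.003,0],"spin": 0},{"jaw": 0.026,"translation": [0,0.001,0],"spin": 0},{"jaw": 0.026,"translation": [0,0,0],"spin": 0},{"jaw": 0.026,"translation": [0,0,0],"spin": 0},{"jaw": 0.026,"translation": [0,0,-0.02],"spin": 0},{"jaw": 0.026,"translation": [0,0,-0.035],"spin": 0},{"jaw": 0.026,"translation": [0,0,-0.035],"spin": 0}])

```text
time: 19.65
tool_pos: [428.3, -106.6, 119.3]
tcp_rot: [-179.9, -0.1, 90.1]
ft_force: [0.4, -0.9, 0.4]
finger_gap: 26.1
grip_force: 0.0
```

>>> carry_out(commands=[{"jaw": 0.026,"translation": [0,0,-0.035],"spin": 0},{"jaw": 0.026,"translation": [0.02,0,-0.03],"spin": 0},{"jaw": 0.026,"translation": [0.03,0,0],"spin": 0},{"jaw": 0.04,"translation": [0.025,0,0],"spin": 0},{"jaw": 0.045,"translation": [0.01,0,0],"spin": 0},{"jaw": 0.045,"translation": [0,0,0],"spin": 0},{"jaw": 0.045,"translation": [0,0,0],"spin": 0},{"jaw": 0.045,"translation": [0,0,0],"spin": 0}])

```text
time: 20.32
tool_pos: [429.3, -22.9, 183.7]
tcp_rot: [-180.0, 0.0, 90.1]
ft_force: [0.5, -0.2, 0.4]
finger_gap: 45.1
grip_force: 0.0
```

Run:
```python
from h import *
np.set_printoptions(precision=1,suppress=True)
st=r.sense();print(st["time"],st["tool_pos"],st["tcp_rot"],st["finger_gap"],st["ft_force"])
w=r.snapshot("wrist");b=r.snapshot("side")
for t,z in dict(drawer_handle=46,lane=15,drawer_unit=0,grater_grip=5,grater=5).items():
    o=[]
    for s in(w,b):
        for L in r.landmark_of(s,t)[:1]:o.append((s,L["xy"]));print(t,L["xy"],round(L["score"],2),onz(s,L["xy"],z))
    if len(o)>1:print("  tri",*tri(o))
cv2.imwrite("pics/w8b.png",cv2.resize(w["pixels"],(800,500)))
```

```text
20.3167 [429.3 -22.9 183.7] [-180.     0.    90.1] 45.13531236382479 [ 0.5 -0.2  0.4]
drawer_handle [314.6, 258.9] 0.72 [ 428.9 -110.1   46. ]
drawer_handle [384.0, 189.7] 0.79 [ 437.5 -120.9   46. ]
  tri [431.7 -96.8  66.6] [2.814739398772648, 2.814739398772605]
lane [433.0, 207.9] 0.6 [568.7 -59.8  15. ]
lane [337.1, 199.2] 0.89 [568. -60.  15.]
  tri [568.2 -59.5  15.6] [0.29319910951960576, 0.29319910951968003]
drawer_unit [498.8, 239.3] 0.67 [ 665.8 -108.5    0. ]
drawer_unit [311.5, 184.3] 0.66 [ 676.2 -116.4    0. ]
  tri [ 671.4 -111.5   -0.1] [4.776755020411062, 4.776755020411027]
grater_grip [325.6, 68.0] 0.63 [440.2  92.5   5. ]
grater_grip [363.2, 245.4] 0.86 [442.6  85.7   5. ]
  tri [440.8  91.8  12. ] [0.7772574830283059, 0.7772574830281987]
grater [365.5, 272.9] 0.89 [412.  173.8   5. ]
```

View pics/w8b.png

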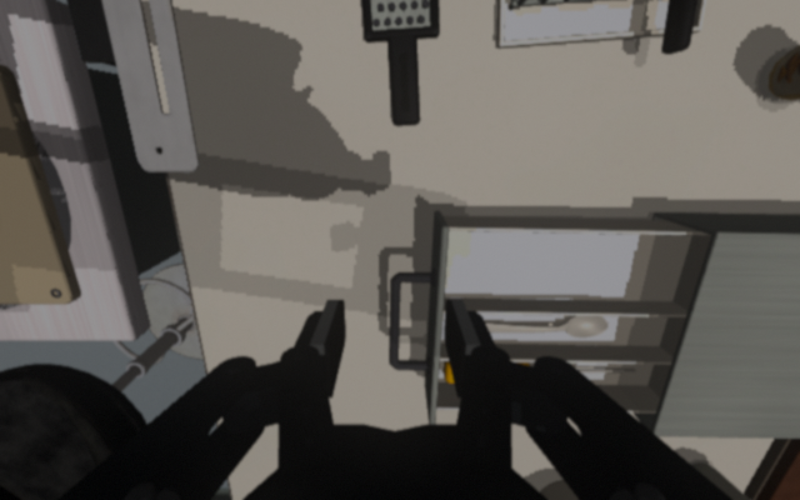

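The drawer is fully out. The wide lane is clear, its midpoint at px ~(433,208), which gives (568.3,−60,15.5) and agrees with the stated 15 mm. The grater handle is at px ~(325,66), giving (440.5,93). I'll pick it up.

>>> carry_out(commands=[{"jaw": 0.04,"translation": [0.036,0.004,0],"spin": 0},{"jaw": 0.04,"translation": [0.036,0.004,0],"spin": 0},{"jaw": 0.04,"translation": [0.034,0.003,0],"spin": 0},{"jaw": 0.04,"translation": [0.0105,0,0.03],"spin": -0.068},{"jaw": 0.04,"translation": [0,0,0.04],"spin": 0},{"jaw": 0.04,"translation": [0,0,0.035],"spin": 0},{"jaw": 0.04,"translation": [0,0,0.025],"spin": 0},{"jaw": 0.04,"translation": [0,0,0],"spin": 0}])

```text
time: 21.58
tool_pos: [435.4, 94.1, 48.1]
tcp_rot: [-179.4, 0.0, 94.0]
ft_force: [-0.5, -0.2, 0.3]
finger_gap: 40.0
grip_force: 0.0
```

>>> carry_out(commands=[{"jaw": 0.04,"translation": [0,0,0],"spin": 0},{"jaw": 0.04,"translation": [0,0,0],"spin": 0},{"jaw": 0.04,"translation": [0,0,0],"spin": 0},{"jaw": 0.04,"translation": [0,0,0],"spin": 0},{"jaw": 0.04,"translation": [0,0,0],"spin": 0},{"jaw": 0.04,"translation": [0,0,0],"spin": 0},{"jaw": 0.04,"translation": [0,0,0],"spin": 0},{"jaw": 0.04,"translation": [0,0,0],"spin": 0}])

```text
time: 22.25
tool_pos: [440.5, 94.3, 54.1]
tcp_rot: [180.0, -0.0, 94.0]
ft_force: [0.4, 0.5, 0.0]
finger_gap: 39.7
grip_force: 0.0
```

```bash
python3 g.py
python3 - <<'E'
from h import *
np.set_printoptions(precision=1,suppress=True)
w=r.snapshot("wrist");M=r.regions_of(w,"grater")[0]["pixels"]
for y in range(0,400,15):
    x=np.where(M[y])[0]
    if len(x):print(y,onz(w,[x.min(),y],9)[:2],onz(w,[x.max()+1,y],9)[:2])
cv2.imwrite("pics/w9b.png",cv2.resize(w["pixels"],(800,500)))
E
```

```text
22.25 [440.5  94.3  54.1] [180.  -0.  94.] 39.73610961834158 0.0 [0.4 0.5 0. ]
grater [263.6, 95.2] 0.68 [401.9 177.1   5. ]
grater [365.8, 273.2] 0.73 [411.1 174.4   5. ]
  tri [406.8 178.3  12.3] [3.7740028096658693, 3.774002809665908]
grater_mid [313.0, 146.7] 0.96 [435.8 146.4   5. ]
grater_mid [360.5, 259.9] 0.55 [435.6 137.5   5. ]
  tri [434.8 148.1  17.6] [1.011173698033136, 1.0111736980332005]
grater_grip [316.9, 217.2] 0.76 [442.1  95.    5. ]
grater_grip [366.5, 245.6] 0.81 [433.9  83.1   5. ]
  tri [436.3 101.7  24.3] [5.286386129652197, 5.286386129652049]
0.71 19595 rect ((434.1014404296875, 145.2017822265625), (61.77849578857422, 172.98121643066406), 3.8762364387512207)
0.57 1016 rect ((435.8782958984375, 145.40484619140625), (63.98501968383789, 177.41168212890625), 5.009905815124512)
0 [410.7 229. ] [449.4 231.6]
15 [399.9 220.8] [459.4 224.9]
30 [399.9 213.1] [459.8 217.2]
45 [400.6 205.2] [460.1 209.3]
60 [401.3 197.1] [461.1 201.3]
75 [402.  188.8] [461.5 192.9]
90 [402.1 180.1] [461.9 184.2]
105 [402.8 171.2] [462.9 175.4]
120 [403.5 162. ] [464.  166.2]
135 [404.3 152.6] [463.8 156.7]
150 [404.4 142.7] [464.3 146.9]
165 [405.3 132.6] [464.8 136.7]
180 [424.  123.4] [448.1 125. ]
195 [424.5 112.5] [448.3 114.1]
210 [425.7 101.3] [449.2 102.9]
225 [425.5  89.6] [450.2  91.3]
240 [426.8  77.5] [450.5  79.2]
255 [428.1  65. ] [451.5  66.6]
```

>>> carry_out(commands=[{"jaw": 0.036,"translation": [0,-0.0025,0],"spin": 0},{"jaw": 0.036,"translation": [0,0,0.015],"spin": 0},{"jaw": 0.036,"translation": [0,0,0.015],"spin": 0},{"jaw": 0.036,"translation": [0,0,0.01],"spin": 0},{"jaw": 0.036,"translation": [0,0,0.006],"spin": 0},{"jaw": 0.036,"translation": [0,0,0.003],"spin": 0},{"jaw": 0.036,"translation": [0,0,0],"spin": 0},{"jaw": 0.036,"translation": [0,0,0],"spin": 0}])

```text
time: 23.52
tool_pos: [438.1, 94.1, 5.2]
tcp_rot: [180.0, -0.0, 94.0]
ft_force: [0.8, 0.2, 0.1]
finger_gap: 36.0
grip_force: 0.0
```

>>> carry_out(commands=[{"jaw": 0.036,"translation": [0,0,0.001],"spin": 0},{"jaw": 0.036,"translation": [0,0,0.001],"spin": 0},{"jaw": 0.036,"translation": [0,0,0],"spin": 0},{"jaw": 0.036,"translation": [0,0,0],"spin": 0},{"jaw": 0.036,"translation": [0,0,0],"spin": 0},{"jaw": 0.036,"translation": [0,0,0],"spin": 0},{"jaw": 0.036,"translation": [0,0,0],"spin": 0},{"jaw": 0.036,"translation": [0,0,0],"spin": 0}])

```text
time: 24.18
tool_pos: [437.9, 94.1, 2.9]
tcp_rot: [180.0, 0.0, 94.0]
ft_force: [0.1, -0.0, 0.3]
finger_gap: 35.9
grip_force: 0.0
```

>>> carry_out(commands=[{"jaw": 0.03,"translation": [0,0,0.0015],"spin": 0},{"jaw": 0.02,"translation": [0,0,0],"spin": 0},{"jaw": 0.0,"translation": [0,0,0],"spin": 0},{"jaw": 0.0,"translation": [0,0,0],"spin": 0},{"jaw": 0.0,"translation": [0,0,0],"spin": 0},{"jaw": 0.0,"translation": [0,0,0],"spin": 0},{"jaw": 0.0,"translation": [0,0,0],"spin": 0},{"jaw": 0.0,"translation": [0,0,0],"spin": 0}], squeeze=100)

```text
time: 24.85
tool_pos: [438.1, 94.1, 1.6]
tcp_rot: [180.0, 0.0, 94.0]
ft_force: [-2.1, 0.1, 6.3]
finger_gap: 20.7
grip_force: 98.7
```

>>> carry_out(commands=[{"jaw": 0.0,"translation": [0,0,-0.01],"spin": 0},{"jaw": 0.0,"translation": [0,0,-0.02],"spin": 0},{"jaw": 0.0,"translation": [0,0,-0.025],"spin": 0},{"jaw": 0.0,"translation": [0,0,-0.025],"spin": 0},{"jaw": 0.0,"translation": [0,0,-0.025],"spin": 0},{"jaw": 0.0,"translation": [0,0,-0.02],"spin": 0},{"jaw": 0.0,"translation": [0,0,-0.01],"spin": 0},{"jaw": 0.0,"translation": [0,0,0],"spin": 0}])

```text
time: 25.52
tool_pos: [439.5, 94.3, 139.2]
tcp_rot: [179.7, -0.0, 94.0]
ft_force: [0.6, 0.2, -0.2]
finger_gap: 20.8
grip_force: 98.3
```

Run:
```python
from h import *
np.set_printoptions(precision=1,suppress=True)
st=r.sense();print(st["time"],st["tool_pos"],st["tcp_rot"],st["finger_gap"],st["grip_force"],st["ft_force"])
b=r.snapshot("side");w=r.snapshot("wrist")
for t in("grater","grater_grip","grater_mid"):
    o=[]
    for s in(w,b):
        for L in r.landmark_of(s,t)[:1]:o.append((s,L["xy"]));print(t,L["xy"],round(L["score"],2))
    if len(o)>1:print("  tri",*tri(o))
p=w["pixels"];c=b["pixels"][180:300,290:430]
cv2.imwrite("pics/w10.png",np.hstack([cv2.resize(p,(480,300)),cv2.resize(c,(320,300))[:, :]]))
```

```text
25.5167 [439.5  94.3 139.2] [179.7  -0.   94. ] 20.798488637935876 98.28361630439758 [ 0.6  0.2 -0.2]
grater [252.9, 94.9] 0.59
grater [371.8, 236.1] 0.72
  tri [407.8 176.7 147.8] [2.203809645638775, 2.2038096456387875]
grater_grip [318.4, 256.1] 0.81
grater_grip [369.5, 207.1] 0.94
  tri [437.3 110.6 171.4] [1.8628031080984622, 1.8628031080984095]
grater_mid [315.6, 162.8] 0.71
grater_mid [365.4, 222.3] 0.82
  tri [434.5 149.2 157. ] [0.8129005128044965, 0.8129005128044376]
```

View pics/w10.png

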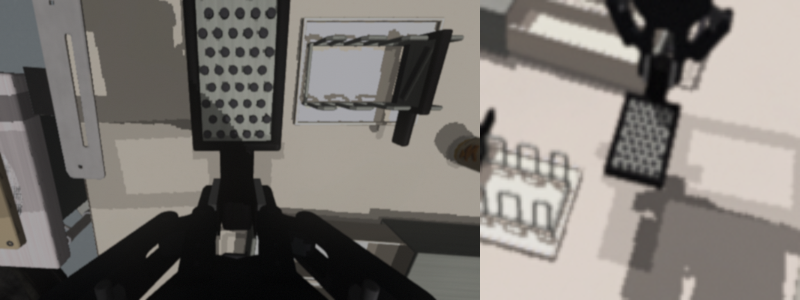

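The grater is held by its handle, level and clear of everything, and the slicer is still in the rack. I'll turn it so the handle faces the robot and carry it over the lane.

>>> carry_out(commands=[{"jaw": 0.0,"translation": [0,0,0],"spin": 0.06},{"jaw": 0.0,"translation": [0,0,0],"spin": 0.12},{"jaw": 0.0,"translation": [0,0,0],"spin": 0.12},{"jaw": 0.0,"translation": [0,0,0],"spin": 0.12},{"jaw": 0.0,"translation": [0,0,0],"spin": 0.12},{"jaw": 0.0,"translation": [0,0,0],"spin": 0.12},{"jaw": 0.0,"translation": [0,0,0],"spin": 0.12},{"jaw": 0.0,"translation": [0,0,0],"spin": 0.12}])

```text
time: 26.58
tool_pos: [437.5, 94.1, 135.8]
tcp_rot: [-180.0, 0.1, 42.0]
ft_force: [0.7, -0.1, -0.9]
finger_gap: 21.0
grip_force: 98.3
```

>>> carry_out(commands=[{"jaw": 0.0,"translation": [0,0,0],"spin": 0.12},{"jaw": 0.0,"translation": [0,0,0],"spin": 0.12},{"jaw": 0.0,"translation": [0,0,0],"spin": 0.12},{"jaw": 0.0,"translation": [0,0,0],"spin": 0.12},{"jaw": 0.0,"translation": [0,0,0],"spin": 0.12},{"jaw": 0.0,"translation": [0,0,0],"spin": 0.12},{"jaw": 0.0,"translation": [0,0,0],"spin": 0.04},{"jaw": 0.0,"translation": [0.005,0.01,0],"spin": 0}])

```text
time: 27.25
tool_pos: [441.9, 84.8, 135.7]
tcp_rot: [-180.0, 0.1, -1.2]
ft_force: [0.6, 0.0, -0.7]
finger_gap: 20.9
grip_force: 98.3
```

>>> carry_out(commands=[{"jaw": 0.0,"translation": [0.015,0.028,0],"spin": 0},{"jaw": 0.0,"translation": [0.016,0.03,0],"spin": 0},{"jaw": 0.0,"translation": [0.016,0.03,0],"spin": 0},{"jaw": 0.0,"translation": [0.015,0.028,0],"spin": 0},{"jaw": 0.0,"translation": [0.01,0.018,0],"spin": 0},{"jaw": 0.0,"translation": [0.005,0.008,0],"spin": 0},{"jaw": 0.0,"translation": [0,0,0],"spin": 0},{"jaw": 0.0,"translation": [0,0,0],"spin": 0}])

```text
time: 27.92
tool_pos: [516.3, -59.6, 135.8]
tcp_rot: [-180.0, 0.1, -1.2]
ft_force: [0.8, -0.3, -1.2]
finger_gap: 20.5
grip_force: 98.3
```

Run:
```python
from h import *
np.set_printoptions(precision=1,suppress=True)
st=r.sense();print(st["time"],st["tool_pos"],st["tcp_rot"],st["finger_gap"],st["grip_force"],st["ft_force"],st["joint_pos"])
b=r.snapshot("side");w=r.snapshot("wrist")
for t in("grater_grip","grater_mid","lane"):
    o=[]
    for s in(w,b):
        for L in r.landmark_of(s,t)[:1]:o.append((s,L["xy"]));print(t,L["xy"],round(L["score"],2))
    if len(o)>1:print("  tri",*tri(o))
p=w["pixels"];c=b["pixels"][110:280,260:430]
cv2.imwrite("pics/w11.png",np.hstack([cv2.resize(p,(480,300)),cv2.resize(c,(300,300))[:, :]]))
```

```text
27.9167 [516.3 -59.6 135.8] [-180.     0.1   -1.2] 20.488748051529182 98.34823608398438 [ 0.8 -0.3 -1.2] [-12.2  -1.1 104.3   0.   76.9  78.9]
grater_grip [320.7, 252.0] 0.9
grater_grip [356.6, 167.7] 0.97
  tri [519.1 -63.2 145.8] [2.8576847361307873, 2.85768473613091]
grater_mid [316.5, 160.2] 0.96
grater_mid [341.9, 164.4] 0.73
  tri [566.1 -62.6 145.7] [5.627416272061338, 5.627416272061582]
lane [338.3, 201.5] 0.93
```

View pics/w11.png

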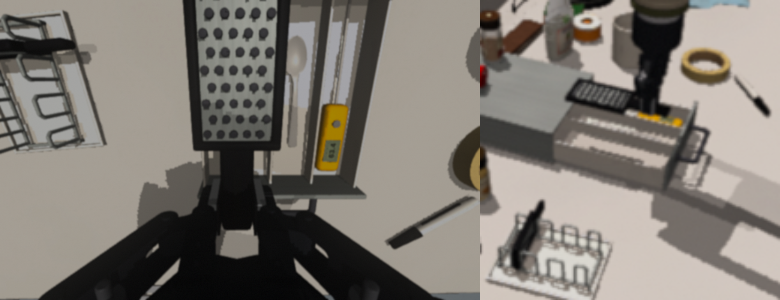

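The grater is above the lane with its handle toward the robot, aligned and clear of both walls. I'll lower it.

>>> carry_out(commands=[{"jaw": 0.0,"translation": [0.001,0,0.012],"spin": 0},{"jaw": 0.0,"translation": [0,0,0.02],"spin": 0},{"jaw": 0.0,"translation": [0,0,0.02],"spin": 0},{"jaw": 0.0,"translation": [0,0,0.016],"spin": 0},{"jaw": 0.0,"translation": [0,0,0.008],"spin": 0},{"jaw": 0.0,"translation": [0,0,0.006],"spin": 0},{"jaw": 0.0,"translation": [0,0,0.006],"spin": 0},{"jaw": 0.0,"translation": [0,0,0.005],"spin": 0}])

```text
time: 28.98
tool_pos: [518.2, -59.6, 43.4]
tcp_rot: [180.0, -0.1, -1.2]
ft_force: [0.1, -0.1, -1.1]
finger_gap: 20.8
grip_force: 98.4
```

>>> carry_out(commands=[{"jaw": 0.0,"translation": [0,0,0.006],"spin": 0},{"jaw": 0.0,"translation": [0,0,0.006],"spin": 0},{"jaw": 0.0,"translation": [0,0,0.005],"spin": 0},{"jaw": 0.0,"translation": [0,0,0.003],"spin": 0},{"jaw": 0.0,"translation": [0,0,0.002],"spin": 0},{"jaw": 0.0,"translation": [0,0,0],"spin": 0},{"jaw": 0.0,"translation": [0,0,0],"spin": 0},{"jaw": 0.0,"translation": [0,0,0],"spin": 0}])

```text
time: 29.65
tool_pos: [518.0, -59.6, 21.7]
tcp_rot: [180.0, -0.0, -1.2]
ft_force: [0.3, 0.4, -1.5]
finger_gap: 20.6
grip_force: 98.4
```

>>> carry_out(commands=[{"jaw": 0.0,"translation": [0,0,0.001],"spin": 0},{"jaw": 0.0,"translation": [0,0,0.001],"spin": 0},{"jaw": 0.0,"translation": [0,0,0.001],"spin": 0},{"jaw": 0.0,"translation": [0,0,0.001],"spin": 0},{"jaw": 0.0,"translation": [0,0,0],"spin": 0},{"jaw": 0.0,"translation": [0,0,0],"spin": 0},{"jaw": 0.0,"translation": [0,0,0],"spin": 0},{"jaw": 0.0,"translation": [0,0,0],"spin": 0}])

```text
time: 30.32
tool_pos: [517.8, -59.5, 17.4]
tcp_rot: [180.0, -0.0, -1.2]
ft_force: [-0.6, 0.2, -1.0]
finger_gap: 20.7
grip_force: 98.4
```

>>> carry_out(commands=[{"jaw": 0.0,"translation": [0,0,0.001],"spin": 0},{"jaw": 0.0,"translation": [0,0,0.0005],"spin": 0},{"jaw": 0.0,"translation": [0,0,0],"spin": 0},{"jaw": 0.0,"translation": [0,0,0],"spin": 0},{"jaw": 0.0,"translation": [0,0,0],"spin": 0},{"jaw": 0.0,"translation": [0,0,0],"spin": 0},{"jaw": 0.0,"translation": [0,0,0],"spin": 0},{"jaw": 0.0,"translation": [0,0,0],"spin": 0}])

```text
time: 30.98
tool_pos: [518.5, -59.6, 16.7]
tcp_rot: [180.0, -0.1, -1.2]
ft_force: [-0.2, 0.7, 5.3]
finger_gap: 20.6
grip_force: 99.1
```

>>> carry_out(commands=[{"jaw": 0.036,"translation": [0,0,0],"spin": 0},{"jaw": 0.036,"translation": [0,0,0],"spin": 0},{"jaw": 0.036,"translation": [0,0,0],"spin": 0},{"jaw": 0.036,"translation": [0,0,-0.01],"spin": 0},{"jaw": 0.036,"translation": [0,0,-0.025],"spin": 0},{"jaw": 0.036,"translation": [0,0,-0.035],"spin": 0},{"jaw": 0.036,"translation": [0,0,-0.035],"spin": 0},{"jaw": 0.036,"translation": [0,0,-0.03],"spin": 0}])

```text
time: 31.65
tool_pos: [517.8, -59.6, 153.7]
tcp_rot: [180.0, -0.1, -1.2]
ft_force: [-0.6, 0.4, 0.6]
finger_gap: 36.0
grip_force: 0.0
```

>>> carry_out(commands=[{"jaw": 0.036,"translation": [-0.005,0,-0.02],"spin": 0},{"jaw": 0.02,"translation": [-0.035,0,0],"spin": 0},{"jaw": 0.0,"translation": [-0.035,0,0],"spin": 0},{"jaw": 0.0,"translation": [-0.035,0,0],"spin": 0},{"jaw": 0.0,"translation": [-0.025,0.02,0],"spin": 0},{"jaw": 0.0,"translation": [0,0.02,0],"spin": 0},{"jaw": 0.0,"translation": [0,0.01,0],"spin": 0},{"jaw": 0.0,"translation": [0,0,0],"spin": 0}])

```text
time: 32.32
tool_pos: [382.1, -108.4, 171.8]
tcp_rot: [179.9, -0.1, -1.3]
ft_force: [0.5, 0.1, 0.9]
finger_gap: -0.3
grip_force: 0.0
```

Run:
```python
from h import *
np.set_printoptions(precision=1,suppress=True)
st=r.sense();print(st["time"],st["tool_pos"],st["tcp_rot"],st["finger_gap"],st["ft_force"])
b=r.snapshot("side");w=r.snapshot("wrist")
for t,z in dict(grater_grip=20,grater_mid=20,grater=20,lane=15,drawer_handle=46).items():
    o=[]
    for s in(w,b):
        for L in r.landmark_of(s,t)[:1]:o.append((s,L["xy"]));print(t,L["xy"],round(L["score"],2),onz(s,L["xy"],z))
    if len(o)>1:print("  tri",*tri(o))
for s in(w,b):
    m=r.regions_of(s,"grater")
    if m:
        P=np.array([onz(s,p[0],22)[:2] for p in cv2.findNonZero(m[0]["pixels"].astype(np.uint8))],np.float32);print(m[0]["score"],cv2.minAreaRect(P))
```

```text
32.3167 [ 382.1 -108.4  171.8] [179.9  -0.1  -1.3] -0.2809963430574814 [0.5 0.1 0.9]
grater_grip [263.4, 42.1] 0.69 [518.9 -61.9  20. ]
grater_grip [353.7, 201.5] 0.93 [515.5 -63.   20. ]
  tri [517.  -62.2  21. ] [1.6623183822465701, 1.6623183822467809]
grater_mid [337.8, 190.1] 0.77 [578.4 -96.9  20. ]
grater [322.5, 197.9] 0.55 [610.6 -43.8  20. ]
lane [337.5, 197.3] 0.57 [569.8 -69.   15. ]
drawer_handle [319.5, 139.3] 0.78 [ 431.2 -112.4   46. ]
drawer_handle [381.9, 192.5] 0.76 [ 440.4 -105.4   46. ]
  tri [ 436.  -111.2   42.8] [5.268055568504557, 5.26805556850443]
0.8 ((518.9586791992188, -59.78883361816406), (57.95268249511719, 66.03370666503906), 88.72045135498047)
0.81 ((574.3298950195312, -73.49343872070312), (39.1591682434082, 164.80276489257812), 88.0156478881836)
```

The grater lies in the lane: the handle point triangulates to (517,−62,21) against a floor at 15. Now I'll push the drawer shut with closed fingers on the bar.

>>> carry_out(commands=[{"jaw": 0.0,"translation": [0,0,0.03],"spin": 0},{"jaw": 0.0,"translation": [0,0,0.035],"spin": 0},{"jaw": 0.0,"translation": [0,0,0.035],"spin": 0},{"jaw": 0.0,"translation": [0,0,0.025],"spin": 0},{"jaw": 0.0,"translation": [0.003,0.001,0.01],"spin": 0},{"jaw": 0.0,"translation": [0.005,0,0],"spin": 0},{"jaw": 0.0,"translation": [0.005,0,0],"spin": 0},{"jaw": 0.0,"translation": [0.005,0,0],"spin": 0}])

```text
time: 33.68
tool_pos: [401.3, -108.6, 37.2]
tcp_rot: [180.0, -0.1, -1.2]
ft_force: [0.2, 0.2, 0.1]
finger_gap: -0.0
grip_force: 0.0
```

>>> carry_out(commands=[{"jaw": 0.0,"translation": [0.005,0,0],"spin": 0},{"jaw": 0.0,"translation": [0.005,0,0],"spin": 0},{"jaw": 0.0,"translation": [0.006,0,0],"spin": 0},{"jaw": 0.0,"translation": [0.008,0,0],"spin": 0},{"jaw": 0.0,"translation": [0.01,0,0],"spin": 0},{"jaw": 0.0,"translation": [0.012,0,0],"spin": 0},{"jaw": 0.0,"translation": [0.012,0,0],"spin": 0},{"jaw": 0.0,"translation": [0.012,0,0],"spin": 0}])

```text
time: 34.35
tool_pos: [470.6, -109.6, 35.9]
tcp_rot: [180.0, 0.0, -1.2]
ft_force: [-2.6, -0.6, 2.7]
finger_gap: 0.2
grip_force: 1.2
```

>>> carry_out(commands=[{"jaw": 0.0,"translation": [0.012,0,0],"spin": 0},{"jaw": 0.0,"translation": [0.012,0,0],"spin": 0},{"jaw": 0.0,"translation": [0.012,0,0],"spin": 0},{"jaw": 0.0,"translation": [0.012,0,0],"spin": 0},{"jaw": 0.0,"translation": [0.012,0,0],"spin": 0},{"jaw": 0.0,"translation": [0.012,0,0],"spin": 0},{"jaw": 0.0,"translation": [0.012,0,0],"spin": 0},{"jaw": 0.0,"translation": [0.01,0,0],"spin": 0}])

```text
time: 35.02
tool_pos: [564.8, -111.3, 35.7]
tcp_rot: [-180.0, 0.0, -1.2]
ft_force: [-2.7, -0.5, 1.7]
finger_gap: 0.2
grip_force: 1.1
```

>>> carry_out(commands=[{"jaw": 0.0,"translation": [0.008,0,0],"spin": 0},{"jaw": 0.0,"translation": [0.006,0,0],"spin": 0},{"jaw": 0.0,"translation": [0.006,0,0],"spin": 0},{"jaw": 0.0,"translation": [0.006,0,0],"spin": 0},{"jaw": 0.0,"translation": [0.005,0,0],"spin": 0},{"jaw": 0.0,"translation": [0.004,0,0],"spin": 0},{"jaw": 0.0,"translation": [0.003,0,0],"spin": 0},{"jaw": 0.0,"translation": [0,0,0],"spin": 0}])

```text
time: 35.68
tool_pos: [602.4, -112.4, 36.0]
tcp_rot: [180.0, -0.0, -1.2]
ft_force: [0.1, -0.5, -0.1]
finger_gap: -0.3
grip_force: 0.0
```

>>> carry_out(commands=[{"jaw": 0.0,"translation": [0.002,0,0],"spin": 0},{"jaw": 0.0,"translation": [0.002,0,0],"spin": 0},{"jaw": 0.0,"translation": [0.001,0,0],"spin": 0},{"jaw": 0.0,"translation": [0.001,0,0],"spin": 0},{"jaw": 0.0,"translation": [0,0,0],"spin": 0},{"jaw": 0.0,"translation": [0,0,0],"spin": 0},{"jaw": 0.0,"translation": [0,0,0],"spin": 0},{"jaw": 0.0,"translation": [0,0,0],"spin": 0}])

```text
time: 36.35
tool_pos: [607.9, -112.4, 36.0]
tcp_rot: [180.0, -0.0, -1.2]
ft_force: [1.0, 0.6, -0.2]
finger_gap: 0.0
grip_force: 0.0
```

>>> carry_out(commands=[{"jaw": 0.0,"translation": [0.002,0,0],"spin": 0},{"jaw": 0.0,"translation": [0.001,0,0],"spin": 0},{"jaw": 0.0,"translation": [0.001,0,0],"spin": 0},{"jaw": 0.0,"translation": [0.001,0,0],"spin": 0},{"jaw": 0.0,"translation": [0.001,0,0],"spin": 0},{"jaw": 0.0,"translation": [0.001,0,0],"spin": 0},{"jaw": 0.0,"translation": [0,0,0],"spin": 0},{"jaw": 0.0,"translation": [0,0,0],"spin": 0}])

```text
time: 37.02
tool_pos: [613.0, -112.4, 35.7]
tcp_rot: [-180.0, 0.2, -1.2]
ft_force: [-11.5, 0.3, 7.0]
finger_gap: -0.0
grip_force: 5.6
```

>>> carry_out(commands=[{"jaw": 0.0,"translation": [0.001,0,0],"spin": 0},{"jaw": 0.0,"translation": [0.0005,0,0],"spin": 0},{"jaw": 0.0,"translation": [0,0,0],"spin": 0},{"jaw": 0.0,"translation": [0,0,0],"spin": 0},{"jaw": 0.0,"translation": [0,0,0],"spin": 0},{"jaw": 0.0,"translation": [0,0,0],"spin": 0},{"jaw": 0.0,"translation": [0,0,0],"spin": 0},{"jaw": 0.0,"translation": [0,0,0],"spin": 0}])

```text
time: 37.68
tool_pos: [613.2, -112.4, 35.7]
tcp_rot: [-180.0, 0.4, -1.2]
ft_force: [-18.6, 0.1, 14.3]
finger_gap: -0.1
grip_force: 9.3
```

>>> carry_out(commands=[{"jaw": 0.0,"translation": [-0.005,0,0],"spin": 0},{"jaw": 0.0,"translation": [-0.015,0,0],"spin": 0},{"jaw": 0.0,"translation": [-0.03,0,0],"spin": 0},{"jaw": 0.0,"translation": [-0.035,0,0],"spin": 0},{"jaw": 0.0,"translation": [-0.02,0,-0.03],"spin": 0},{"jaw": 0.0,"translation": [0,0,-0.035],"spin": 0},{"jaw": 0.0,"translation": [0,0,-0.035],"spin": 0},{"jaw": 0.0,"translation": [0,0,-0.02],"spin": 0}])

```text
time: 38.35
tool_pos: [512.7, -110.9, 160.3]
tcp_rot: [179.9, -0.3, -1.2]
ft_force: [1.2, -0.1, 0.8]
finger_gap: -0.0
grip_force: 0.0
```

Run:
```python
from h import *
np.set_printoptions(precision=1,suppress=True)
st=r.sense();print(st["time"],st["tool_pos"],st["ft_force"])
b=r.snapshot("side");w=r.snapshot("wrist")
for t,z in dict(drawer_handle=46,drawer_unit=0,slicer=14,grater=20,timer=74).items():
    for s in(w,b):
        try:
            for L in r.landmark_of(s,t)[:1]:print(t,L["xy"],round(L["score"],2),onz(s,L["xy"],z))
        except Exception as e:print(t,e)
```

```text
38.35 [ 512.7 -110.9  160.3] [ 1.2 -0.1  0.8]
drawer_handle [315.6, 60.3] 0.8 [ 631.8 -114.3   46. ]
drawer_handle [321.1, 176.5] 0.76 [ 641.1 -111.9   46. ]
drawer_unit [311.3, 25.3] 0.67 [ 669.1 -111.1    0. ]
slicer [286.2, 252.1] 0.69 [626.6 191.   14. ]
timer it knows: drawer_handle, drawer_unit, grater, grater_grip, grater_mid, lane, marker, mug, rack, scoop, slicer, spice_jar, tape, tin
timer it knows: drawer_handle, drawer_unit, grater, grater_grip, grater_mid, lane, marker, mug, rack, scoop, slicer, spice_jar, tape, tin
```

```bash
python3 -c "
from bench import r
print(r.hand_in())"
```

```text
the job is handed in; nothing more can be done
None
```

The grater is lying flat in the wide lane, the drawer is shut against its stop, the slicer is still in the rack, and I handed the job in at about 38 s; I viewed 11 pictures, one over the limit of 10.

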